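# Put the marker pens back in the rests of their own length

## Robot

A 6-joint arm with a two-finger parallel gripper is mounted at the origin on a cart in front of the work surface, level with it; the furniture and walls round the work are solid. World frame = base frame: x ahead of the robot, y to its left, z up, the work surface at z = 0. Lengths are in m, angles in rad, forces in N, time in s.
With the tool pointing down it reaches from about 0.375 to 0.9 m from the base axis. Payload 3.1 kg.
Tool frame: the origin (TCP) lies at the very end of the fingers, on their centre line; the grasp point (between the pads) lies 19 mm behind it; z points along the fingers, y is the line along which they close (so a half turn about z gives the same grasp; the last joint's range is limited). The gripper opens to 87 mm and grips with 3 to 60 N. Pads are 19 mm wide; open, the fingers measure 117 mm over their backs; the gripper's body (75 mm by 190 mm) begins 51 mm behind the grasp point.
Start: joints at [-1.45, 0.527, 1.433, -0, 1.181, -0.178], TCP at [0.184, -0.597, 0.223] pointing down, gripper open.
Joint ranges: [-3.08, 3.08], [-0.75, 2.2], [0.22, 2.44], [-1.43, 4.57], [0, 2.65], [-2.85, 2.85]. Speed limits (rad/s): [2.79, 2.79, 3.14, 3.14, 3.14, 3.14].

## Interface

Orientations are given as a 3x3 rotation matrix whose columns are the frame's x, y, z axes.
In Python, from rig import bot gives the robot as it stands. The module is installed in compiled form; this text tells all that it offers. Calls block until the motion is done:
- bot.move_pose(position, orientation): joint-space move of the TCP to a pose.
- bot.move_straight(position, rot=None, speed=0.15, threshold=None): straight line of the TCP; rot=None keeps the orientation; speed is the mean speed in m/s. With threshold (N) it stops when the force on the tool has changed by that much, and returns True; else False.
- bot.set_joints(angles): joint-space move.
- bot.grip(opening, effort=None): finger opening in m; effort is the grip in N (None keeps the last); returns when the fingers have stopped.
- bot.pause(seconds).
- bot.inverse_kinematics(position, orientation): joint angles nearest the present ones, or None.
- bot.get_obs(): the state.
- bot.read_camera(name): name is "side" or "top" or "wrist"; returns the picture (420x560x3 uint8, red, green, blue); there is no depth.
- bot.get_calibration(name): a dict with "intrinsics" (3x3 intrinsics, pixels), "cam_to_world" (4x4, takes a point from camera to world coordinates). Camera axes: x right, y down, z forward; pixel columns grow to the right and rows downward; lengths in m; the calibration is good to about 2 mm. The wrist camera is an equidistant fisheye: a pixel r from the principal point sees the ray r / f radians off the axis. A picture is of the moment at which its call begins: read the wrist's pose just before it. get_calibration takes no time and is no camera call; for the wrist camera it gives the pose at the moment of the call.
A pose or a line that the arm cannot do raises bot.Unreachable and nothing moves.
- bot.sign_off(): hands the job in; it is judged then, once.
The state is a dict: "time": time; "joints": joint angles; "qvel": joint speeds; "effort": joint torques, N m; "position": TCP position; "eef_rot": TCP orientation; "wrist_force": force on the tool from outside, world axes, zero at the start; "ft_torque": the same for the moment, N m; "grip_width": finger opening in m; "grasp_force": force on a finger pad.
Only numpy, scipy, OpenCV 4.12 (cv2) and the standard library are available. Lean on these libraries where they do the work, as an engineer would, in place of code of your own. Each camera call takes 0.05 s, during which the arm holds its last target. There are 200 camera calls.

## Task

Put the four marker pens away: lay each one in the wooden pen rest made for its length, flat on the floor of the slot - the shortest pen in the shortest rest, the longest pen in the longest rest, and the two equal middle pens one in each of the two equal middle rests, either way round. Leave the empty cup and the roll of tape where they are.

Things in the scene. Friction and masses are not known exactly. Their poses are not given: they have to be found in the camera images.
- pen_short: Loose marker pen (lime and white), the shortest pen: 110 mm long, 17 mm wide, 17 mm high (20 mm over the clip), about 20 g, lying flat. Origin: centre of its underside (8 mm below its axis). y runs along the pen, x across it (grip across x), z up.
- pen_mid_a: Loose marker pen (black and white), one of the two middle pens of equal length: 130 mm long, 17 mm wide, 17 mm high (20 mm over the clip), about 20 g, lying flat. Origin: centre of its underside (8 mm below its axis). y runs along the pen, x across it (grip across x), z up.
- pen_mid_b: Loose marker pen (green and white), one of the two middle pens of equal length: 130 mm long, 17 mm wide, 17 mm high (20 mm over the clip), about 20 g, lying flat. Origin: centre of its underside (8 mm below its axis). y runs along the pen, x across it (grip across x), z up.
- pen_long: Loose marker pen (blue and white), the longest pen: 150 mm long, 17 mm wide, 17 mm high (20 mm over the clip), about 20 g, lying flat. Origin: centre of its underside (8 mm below its axis). y runs along the pen, x across it (grip across x), z up.
- rest_short: Fixed wooden pen rest, the shortest rest, for a 110 mm pen; outside 138 x 45 mm. Slot 126 mm long (y), 33 mm wide (x), its floor 14 mm above the table on a 28 mm saddle at each end, with 6 mm walls round the saddles, 26 mm high. The 70 mm between the saddles have no walls, only a 5 mm base board: room for fingers. Origin: on the table under its centre; z up.
- rest_mid_a: Fixed wooden pen rest, one of the two like middle rests, for a 130 mm pen; outside 158 x 45 mm. Slot 146 mm long (y), 33 mm wide (x), its floor 14 mm above the table on a 28 mm saddle at each end, with 6 mm walls round the saddles, 26 mm high. The 90 mm between the saddles have no walls, only a 5 mm base board: room for fingers. Origin: on the table under its centre; z up.
- rest_mid_b: Fixed wooden pen rest, one of the two like middle rests, for a 130 mm pen; outside 158 x 45 mm. Slot 146 mm long (y), 33 mm wide (x), its floor 14 mm above the table on a 28 mm saddle at each end, with 6 mm walls round the saddles, 26 mm high. The 90 mm between the saddles have no walls, only a 5 mm base board: room for fingers. Origin: on the table under its centre; z up.
- rest_long: Fixed wooden pen rest, the longest rest, for a 150 mm pen; outside 178 x 45 mm. Slot 166 mm long (y), 33 mm wide (x), its floor 14 mm above the table on a 28 mm saddle at each end, with 6 mm walls round the saddles, 26 mm high. The 110 mm between the saddles have no walls, only a 5 mm base board: room for fingers. Origin: on the table under its centre; z up.
- empty_cup: Bystander: loose empty clear cup, 113 mm across and 52 mm high, standing beyond the rests. Origin: centre of its underside, z up.
- tape: Bystander: loose roll of tan packing tape lying flat beyond the rests, 83 mm across, 24 mm high. Origin: centre of its underside, z up.

How it is judged:
At the end, for the whole second after the job is handed in: Each pen lies released and at rest in a rest of its own length (middle pens either way round): underside 10 to 19 mm above the table, centre within 14 mm of the rest's centre, along the slot within 0.2 rad; the cup and the tape are within 30 mm of where they stood (horizontal distance between pen_short and rest_short below 0.014 m and angle between the y axis of pen_short and the y axis of rest_short, either way round below 0.2 rad and z of pen_short in the frame of rest_short between 0.01 and 0.019 m and horizontal distance between pen_long and rest_long below 0.014 m and angle between the y axis of pen_long and the y axis of rest_long, either way round below 0.2 rad and z of pen_long in the frame of rest_long between 0.01 and 0.019 m and (((horizontal distance between pen_mid_a and rest_mid_a below 0.014 m and angle between the y axis of pen_mid_a and the y axis of rest_mid_a, either way round below 0.2 rad and z of pen_mid_a in the frame of rest_mid_a between 0.01 and 0.019 m) and (horizontal distance between pen_mid_b and rest_mid_b below 0.014 m and angle between the y axis of pen_mid_b and the y axis of rest_mid_b, either way round below 0.2 rad and z of pen_mid_b in the frame of rest_mid_b between 0.01 and 0.019 m)) or ((horizontal distance between pen_mid_a and rest_mid_b below 0.014 m and angle between the y axis of pen_mid_a and the y axis of rest_mid_b, either way round below 0.2 rad and z of pen_mid_a in the frame of rest_mid_b between 0.01 and 0.019 m) and (horizontal distance between pen_mid_b and rest_mid_a below 0.014 m and angle between the y axis of pen_mid_b and the y axis of rest_mid_a, either way round below 0.2 rad and z of pen_mid_b in the frame of rest_mid_a between 0.01 and 0.019 m))) and linear speed of each of pen_short, pen_mid_a, pen_mid_b, pen_long below 0.02 m/s and distance of each of empty_cup, tape from where it was at the start of the episode below 0.03 m); the robot touches nothing.
It fails at once if the empty cup is pushed more than 30 mm from its place (distance of empty_cup from where it was at the start of the episode above 0.03 m).
It fails at once if the roll of tape is pushed more than 30 mm from its place (distance of tape from where it was at the start of the episode above 0.03 m).
It also fails if it takes over 112 s, if anything falls off the work surface, if the arm or the gripper's body presses on something with over 40 N, if the wrist force passes 120 N, or if a joint passes its speed limit or range.

## Working session

There is one attempt and no reset: what is moved stays moved. The work goes in short steps, each a Python script; the robot and the scene stay as the last script left them, time stands still between calls to the robot, and variables do not carry over. Pictures are saved under pics/ and viewed, at most 14 in all, crops included, and the job is handed in when it is done.

```bash
mkdir -p pics; python3 - <<'E'
from rig import bot
import cv2,numpy as np
for n in ("top","side"):
    im=bot.read_camera(n); cv2.imwrite(f"pics/{n}0.png",im[:,:,::-1])
    c=bot.get_calibration(n); print(n,np.round(c["intrinsics"],1).tolist(),np.round(c["cam_to_world"],3).tolist())
print(bot.get_obs()["time"])
E
```

```text
top [[503.7, 0.0, 277.6], [0.0, 503.7, 208.1], [0.0, 0.0, 1.0]] [[0.02, -0.995, 0.096, 0.42], [-1.0, -0.018, 0.017, -0.005], [-0.016, -0.096, -0.995, 1.282], [0.0, 0.0, 0.0, 1.0]]
side [[535.3, 0.0, 282.8], [0.0, 535.3, 195.0], [0.0, 0.0, 1.0]] [[-0.841, -0.302, 0.448, -0.145], [-0.541, 0.478, -0.692, 1.021], [-0.005, -0.825, -0.565, 0.845], [0.0, 0.0, 0.0, 1.0]]
0.1
```

View pics/top0.png

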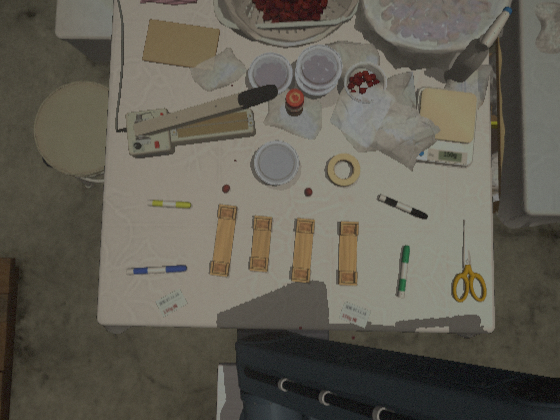

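View pics/side0.png

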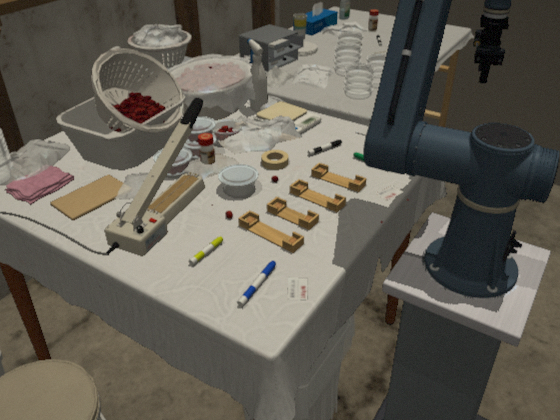

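The top view shows the pens: lime (170,204), blue (157,269), black (402,206) and green (404,270). The rests are long (224,241), short (261,244) and middle (303,250) and (348,253). The cup is at (276,162) and the tape at (343,170). The side view agrees. Next I'll measure by colour masks.

```bash
cat > h.py <<'E'
import numpy as np,cv2
def cast(cal,px,z):
    K,T=np.array(cal["intrinsics"]),np.array(cal["cam_to_world"])
    d=T[:3,:3]@np.linalg.solve(K,[px[0],px[1],1.]); o=T[:3,3]
    return o+d*(z-o[2])/d[2]
def measure(im,cal,win,z,sat,val):
    """min-area rectangle of the coloured/dark region in window (x0,y0,x1,y1): centre, length, width, yaw of long axis, box px"""
    x0,y0,x1,y1=win; h=cv2.cvtColor(im[y0:y1,x0:x1],cv2.COLOR_RGB2HSV)
    m=((h[...,1]>sat)|(h[...,2]<val)).astype(np.uint8)
    n,l,st,_=cv2.connectedComponentsWithStats(m)
    m[np.isin(l,np.where(st[:,4]<6)[0])]=0
    p=cv2.findNonZero(m).reshape(-1,2)+[x0,y0]
    b=cv2.boxPoints(cv2.minAreaRect(p.astype(np.float32)))
    w=np.array([cast(cal,q,z)[:2] for q in b]); e1,e2=w[1]-w[0],w[2]-w[1]
    if np.linalg.norm(e1)<np.linalg.norm(e2): e1,e2=e2,e1
    return w.mean(0),np.linalg.norm(e1),np.linalg.norm(e2),np.arctan2(e1[1],e1[0]),b
E
python3 - <<'E'
from rig import bot
from h import *
im=cv2.imread("pics/top0.png")[:,:,::-1].copy(); cal=bot.get_calibration("top")
W=dict(short=(140,194,200,214),long=(120,258,195,280),mid_a=(368,188,436,224),mid_b=(392,238,416,302),
 r_long=(205,198,241,281),r_short=(245,208,275,277),r_mid1=(287,212,319,286),r_mid2=(333,214,363,288))
big=cv2.resize(im[185:295],None,fx=4,fy=4,interpolation=cv2.INTER_CUBIC)
for k,w in W.items():
    r="r_" in k
    c,L,B,a,b=measure(im,cal,w,0.02 if r else 0.008,110 if r else 95,60 if r else 75)
    print(k,np.round(c,4),"L %.3f B %.3f yaw %.3f"%(L,B,a))
    cv2.polylines(big,[np.int32((b-[0,185]+.5)*4)],True,(255,0,0))
a=big[:,440:1240];b=big[:,1120:1760]
out=np.zeros((600,800,3),np.uint8)
out[:300,:]=cv2.resize(big[:,400:1200],(800,300)) if 0 else cv2.resize(big[:,440:1140],(800,300))
out[300:]=cv2.resize(big[:,1100:1800],(800,300))
cv2.imwrite("pics/z.png",out[:,:,::-1])
E
```

```text
short [0.5481 0.2898] L 0.098 B 0.014 yaw -1.617
long [0.3818 0.3112] L 0.132 B 0.014 yaw -1.479
mid_a [ 0.547  -0.3064] L 0.113 B 0.017 yaw -1.965
mid_b [ 0.3908 -0.299 ] L 0.125 B 0.017 yaw -0.128
r_long [0.4584 0.152 ] L 0.174 B 0.046 yaw -0.100
r_short [0.4521 0.0585] L 0.134 B 0.044 yaw -0.073
r_mid1 [ 0.4367 -0.0471] L 0.155 B 0.043 yaw -0.067
r_mid2 [ 0.432 -0.159] L 0.154 B 0.045 yaw -0.012
```

View pics/z.png

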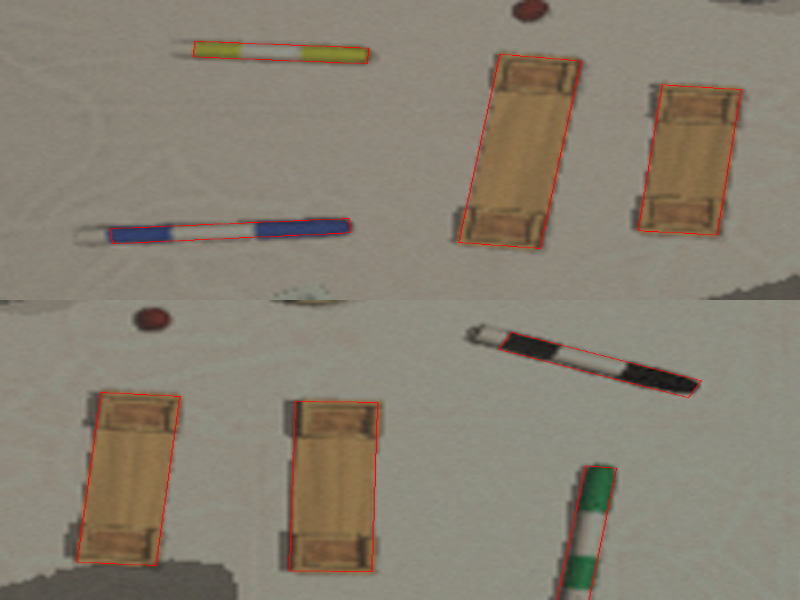

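The boxes fit the rests: their measured lengths are 174, 134, 155 and 154 mm against the known 178, 138, 158 and 158. Each pen box leaves out the white tail, so I take the centre as half a pen length back from the coloured cap tip. I'll go over the first pen and look with the wrist camera.

```bash
cat >> h.py <<'E'
def pen(c,L,yaw,Lpen):
    u=np.array([np.cos(yaw),np.sin(yaw)]); return np.array(c)+u*(L-Lpen)/2
PENS=dict(short=(pen([.5481,.2898],.098,-1.617,.11),-1.617),long=(pen([.3818,.3112],.132,-1.479,.15),-1.479),
 mid_a=(pen([.547,-.3064],.113,-1.965,.13),-1.965),mid_b=(pen([.3908,-.299],.125,-.128,.13),-.128))
RESTS=dict(long=((.4584,.152),-.1),short=((.4521,.0585),-.073),mid_a=((.432,-.159),-.012),mid_b=((.4367,-.0471),-.067))
def rot(yaw):
    x=np.array([np.cos(yaw),np.sin(yaw),0]); z=np.array([0,0,-1.]); return np.column_stack([x,np.cross(z,x),z])
def best(bot,p,yaw):
    """orientation of the two half turns that asks for the least last-joint travel"""
    o=[]
    for y in (yaw,yaw+np.pi):
        q=bot.inverse_kinematics(p,rot(y))
        if q is not None: o.append((abs(q[5]),y))
    return rot(min(o)[1])
def wcast(cal,px,z):
    K,T=np.array(cal["intrinsics"]),np.array(cal["cam_to_world"])
    v=(np.array(px)-K[:2,2])/[K[0,0],K[1,1]]; th=np.linalg.norm(v)
    d=T[:3,:3]@np.append(v/th*np.sin(th),np.cos(th)); o=T[:3,3]
    return o+d*(z-o[2])/d[2]
def wproj(cal,P):
    K,T=np.array(cal["intrinsics"]),np.array(cal["cam_to_world"])
    d=T[:3,:3].T@(np.array(P)-T[:3,3]); r=np.hypot(d[0],d[1]); th=np.arctan2(r,d[2])
    return K[:2,2]+np.array([K[0,0],K[1,1]])*d[:2]/r*th
E
python3 - <<'E'
from rig import bot
from h import *
for k,(c,y) in PENS.items():
    for n,(cc,yy) in ((k,(c,y)),("rest",RESTS[k])):
      for z in (.004,.15):
        print(k,n,z,np.round(cc,3),[None if (q:=bot.inverse_kinematics([*cc,z],rot(t))) is None else np.round(q,2).tolist() for t in (yy,yy+np.pi)])
c,y=PENS["mid_b"]
bot.move_pose([*c,.16],best(bot,[*c,.16],y))
cal=bot.get_calibration("wrist"); im=bot.read_camera("wrist")
np.save("w_mid_b.npy",im)
v=im.copy()
u=np.array([np.cos(y),np.sin(y)])
for s in (-.065,0,.065):
    p=wproj(cal,[*(c+u*s),.008]); print(p); cv2.circle(v,tuple(np.int32(p)),3,(255,0,0),-1)
print(cal["intrinsics"],bot.get_obs()["time"])
cv2.imwrite("pics/w1.png",v[:,:,::-1])
E
```

```text
short short 0.004 [0.548 0.296] [[0.32, 0.82, 1.57, -0.0, 0.75, -2.78], [0.32, 0.82, 1.57, -0.0, 0.75, 0.36]]
short short 0.15 [0.548 0.296] [[0.32, 0.61, 1.5, -0.0, 1.03, -2.78], [0.32, 0.61, 1.5, -0.0, 1.03, 0.36]]
short rest 0.004 [0.452 0.058] [[-0.12, 0.73, 2.0, -0.0, 0.41, 1.53], [-0.12, 0.73, 2.0, -0.0, 0.41, -1.62]]
short rest 0.15 [0.452 0.058] [[-0.12, 0.42, 1.92, -0.0, 0.8, 1.53], [-0.12, 0.42, 1.92, -0.0, 0.8, -1.62]]
long long 0.004 [0.381 0.32 ] [[0.47, 0.74, 1.9, -0.0, 0.5, -2.76], [0.47, 0.74, 1.9, -0.0, 0.5, 0.38]]
long long 0.15 [0.381 0.32 ] [[0.47, 0.47, 1.82, -0.0, 0.85, -2.76], [0.47, 0.47, 1.82, -0.0, 0.85, 0.38]]
long rest 0.004 [0.458 0.152] [[0.09, 0.74, 1.94, -0.0, 0.47, 1.76], [0.09, 0.74, 1.94, -0.0, 0.47, -1.38]]
long rest 0.15 [0.458 0.152] [[0.09, 0.45, 1.86, -0.0, 0.83, 1.76], [0.09, 0.45, 1.86, -0.0, 0.83, -1.38]]
mid_a mid_a 0.004 [ 0.55  -0.299] [None, [-0.68, 0.82, 1.56, -0.0, 0.75, -0.28]]
mid_a mid_a 0.15 [ 0.55  -0.299] [None, [-0.68, 0.61, 1.5, -0.0, 1.03, -0.28]]
mid_a rest 0.004 [ 0.432 -0.159] [[-0.6, 0.73, 1.99, -0.0, 0.42, 0.99], [-0.6, 0.73, 1.99, -0.0, 0.42, -2.15]]
mid_a rest 0.15 [ 0.432 -0.159] [[-0.6, 0.43, 1.91, -0.0, 0.8, 0.99], [-0.6, 0.43, 1.91, -0.0, 0.8, -2.15]]
mid_b mid_b 0.004 [ 0.388 -0.299] [[-0.88, 0.74, 1.92, -0.0, 0.48, 0.81], [-0.88, 0.74, 1.92, -0.0, 0.48, -2.33]]
mid_b mid_b 0.15 [ 0.388 -0.299] [[-0.88, 0.46, 1.84, -0.0, 0.84, 0.81], [-0.88, 0.46, 1.84, -0.0, 0.84, -2.33]]
mid_b rest 0.004 [ 0.437 -0.047] [[-0.36, 0.72, 2.05, -0.0, 0.37, 1.27], [-0.36, 0.72, 2.05, -0.0, 0.37, -1.87]]
mid_b rest 0.15 [ 0.437 -0.047] [[-0.36, 0.4, 1.96, -0.0, 0.78, 1.27], [-0.36, 0.4, 1.96, -0.0, 0.78, -1.87]]
[284.45299169 256.87823685]
[284.40384463 197.03187165]
[284.37523713 131.44142088]
[[325.1922621    0.         285.38373278]
 [  0.         325.1922621  210.72583216]
 [  0.           0.           1.        ]] 1.525
```

View pics/w1.png

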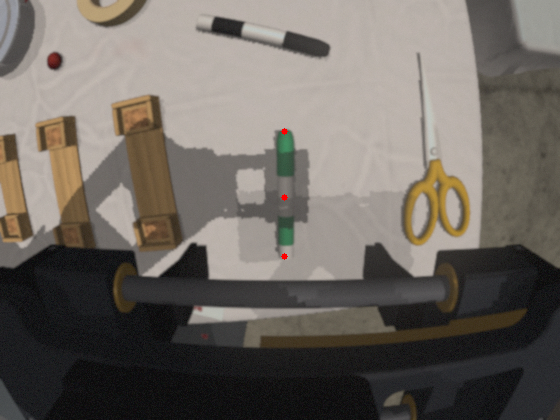

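The wrist view confirms the top-view measurement: the projected pen ends (284,131) and (284,257) fall on the green pen's tip and tail to within about 2 mm. I'll grasp it, carry it over its rest and check there.

```bash
cat >> h.py <<'E'
def pick(bot,k):
    c,y=PENS[k]; R=best(bot,[*c,.15],y)
    bot.grip(.05); bot.move_pose([*c,.10],R); bot.move_straight([*c,.004],speed=.12)
    bot.grip(0,15); g=bot.get_obs(); print(k,"grip %.4f F %.1f"%(g["grip_width"],g["grasp_force"]))
    bot.move_straight([*c,.12],speed=.2)
def over(bot,k):
    c,y=RESTS[k]; bot.move_pose([*c,.12],best(bot,[*c,.12],y)); g=bot.get_obs(); print("over %.4f"%g["grip_width"],g["time"])
def place(bot,k):
    c,y=RESTS[k]; hit=bot.move_straight([*c,.0195],speed=.08,threshold=6)
    g=bot.get_obs(); print("down",hit,np.round(g["position"],4),np.round(g["wrist_force"],1))
    bot.grip(.04); bot.move_straight([*c,.12],speed=.2); print(bot.get_obs()["time"])
def outline(cal,v,c,y,hl,hw,z):
    u=np.array([np.cos(y),np.sin(y)]); n=np.array([-u[1],u[0]])
    P=[wproj(cal,[*(np.array(c)+u*a*hl+n*b*hw),z]) for a,b in ((1,1),(1,-1),(-1,-1),(-1,1))]
    cv2.polylines(v,[np.int32(P)],True,(255,0,0))
E
python3 - <<'E'
from rig import bot
from h import *
pick(bot,"mid_b"); over(bot,"mid_b")
cal=bot.get_calibration("wrist"); v=bot.read_camera("wrist").copy()
for k,l in (("mid_a",.079),("mid_b",.079),("short",.069),("long",.089)): outline(cal,v,*RESTS[k],l,.0225,.026)
cv2.imwrite("pics/w2.png",v[:,:,::-1])
E
```

```text
mid_b grip 0.0163 F 15.0
over 0.0164 6.1333
```

View pics/w2.png

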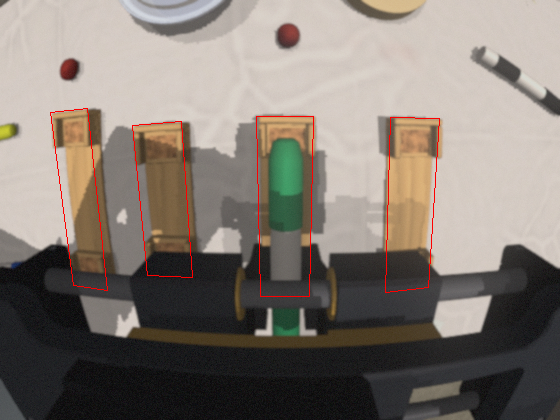

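The projected outline of the middle rest (258–313, 117–297) sits on the wood, with the pen centred over it. The short and long outlines lie about 3–4 px (3 mm) left of the wood, so I'll recheck those from above. Placing now, then the black pen.

```bash
python3 - <<'E'
from rig import bot
from h import *
place(bot,"mid_b")
bot.pause(.2)
cal=bot.get_calibration("wrist"); v=bot.read_camera("wrist").copy()
for k,l in (("mid_a",.079),("mid_b",.079)): outline(cal,v,*RESTS[k],l,.0225,.026)
cv2.imwrite("pics/w3.png",v[:,:,::-1])
E
```

```text
down False [ 0.437  -0.0472  0.0199] [ 0.3  0.4 -1.1]
8.9667
```

View pics/w3.png

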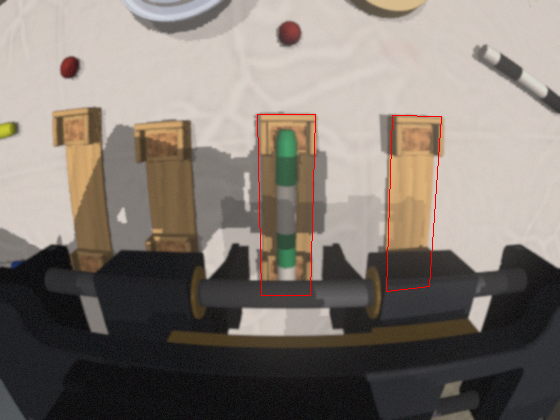

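The green pen lies in its slot (tip at 287,128, between the walls and along the slot). Next are the black pen, then picking up the lime pen and checking over its rest.

```bash
python3 - <<'E'
from rig import bot
from h import *
pick(bot,"mid_a"); over(bot,"mid_a"); place(bot,"mid_a")
pick(bot,"short"); over(bot,"short")
cal=bot.get_calibration("wrist"); v=bot.read_camera("wrist").copy()
for k,l in (("mid_a",.079),("short",.069),("long",.089)): outline(cal,v,*RESTS[k],l,.0225,.026)
cv2.imwrite("pics/w4.png",v[:,:,::-1])
E
```

```text
mid_a grip 0.0164 F 15.0
over 0.0165 14.65
down False [ 0.4323 -0.1592  0.0199] [ 0.4 -1.  -1. ]
17.4333
short grip 0.0164 F 15.0
over 0.0160 23.1083
```

View pics/w4.png

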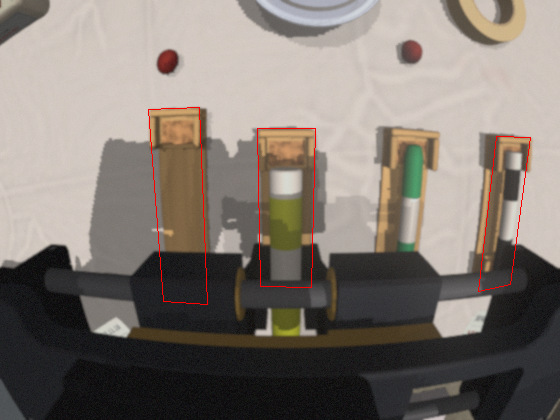

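The short rest's outline (258–315, 129–287) sits on the wood with the lime pen centred, and the black pen lies in its slot (513,155 to 501,245). Placing the lime pen and fetching the blue one.

```bash
python3 - <<'E'
from rig import bot
from h import *
place(bot,"short")
pick(bot,"long"); over(bot,"long")
cal=bot.get_calibration("wrist"); v=bot.read_camera("wrist").copy()
for k,l in (("short",.069),("long",.089)): outline(cal,v,*RESTS[k],l,.0225,.026)
cv2.imwrite("pics/w5.png",v[:,:,::-1])
E
```

```text
down False [0.4524 0.0585 0.0199] [ 0.3 -0.1 -0.5]
25.9417
long grip 0.0164 F 15.0
over 0.0162 31.4417
```

View pics/w5.png

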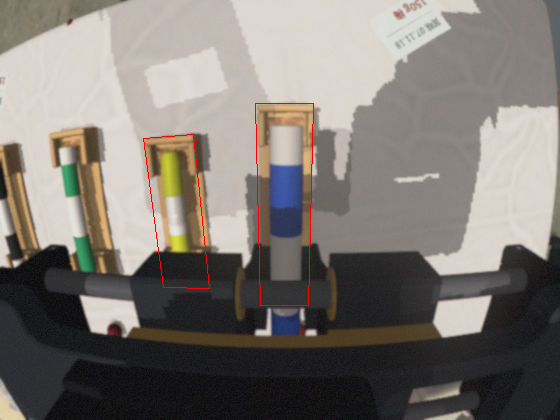

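The long rest's outline (256–313, 104–306) fits the wood to about 2 mm, and the blue pen is centred over it. The lime pen is in its slot. Placing the blue pen, then clearing the arm and checking everything from the top.

```bash
python3 - <<'E'
from rig import bot
from h import *
place(bot,"long")
bot.set_joints([-1.45,.527,1.433,0,1.181,-.178]); bot.pause(.5)
for n in ("top","side"):
    im=bot.read_camera(n)[...,::-1]
    cr=im[140:300,190:390] if n=="top" else im[120:270,220:420]
    cv2.imwrite(f"pics/{n}1.png",cv2.resize(cr,None,fx=3.7,fy=3.7,interpolation=cv2.INTER_CUBIC))
print(bot.get_obs()["time"])
E
```

```text
down False [0.4587 0.1521 0.0199] [ 0.1  0.4 -1.4]
34.275
37.7083
```

View pics/top1.png

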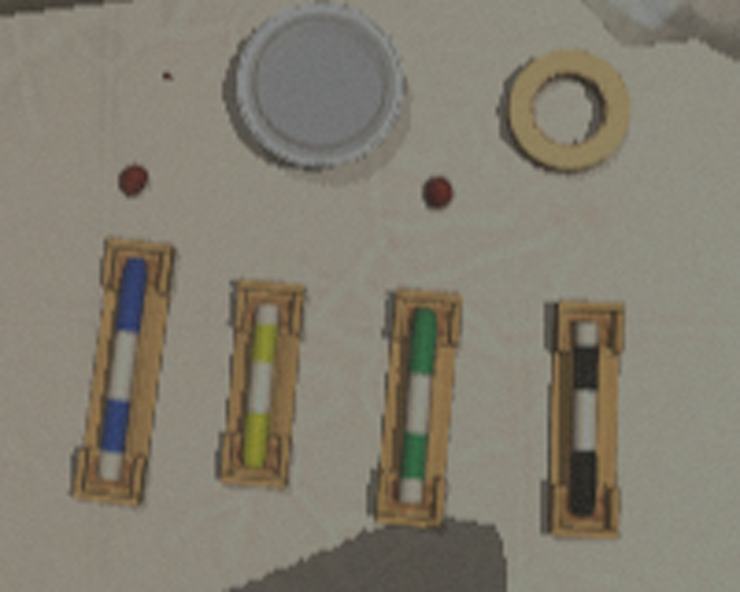

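View pics/side1.png

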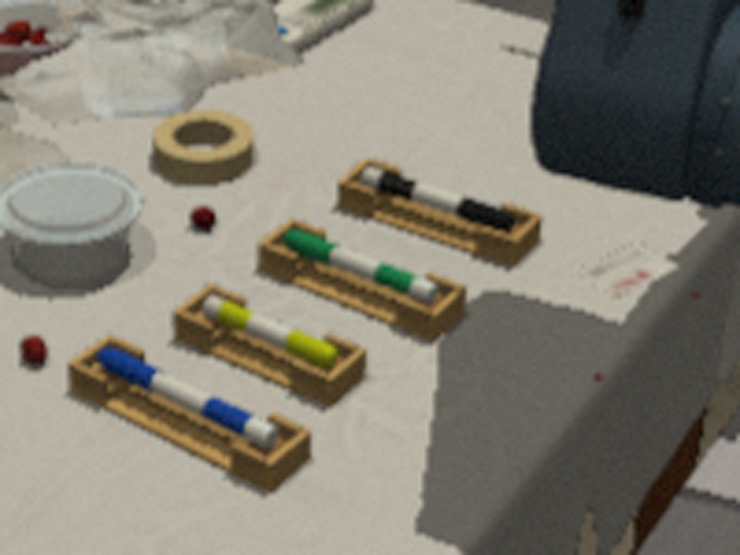

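In both views all four pens lie flat between the end walls of their rests, blue (123,370), lime (262,385), green (418,405) and black (585,418) in the top crop. The cup and tape haven't moved. Handing in.

```bash
python3 -c "
from rig import bot
print(bot.sign_off())"
```

```text
the job is handed in; nothing more can be done
None
```

All four pens lie flat in the rests made for their lengths, the cup and tape were not touched, and the job was handed in after about 38 s of robot time; the sign-off gave no verdict.

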